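Close up the rows of pins on the draining rack

TASK

The black-dipped pins hanging in the three lanes of the draining rack nearest the robot have gaps between them. With the fingertips, push each row along its bars towards the upright stop until it is closed up: first pin hard against the stop, every head touching the next. Only push: do not lift pins off the bars or let any fall from the open ends, leave the standing spare pins, the bottle, the tin and the brush where they are, and finish clear of the rack with the pins hanging still.

Things in the scene. Friction and masses are not known exactly. Their poses are not given: they have to be found in the camera images.
- rack: Dark steel draining rack, fixed (a full one stands behind it); place and yaw vary. Six round 12 mm bars, tops 150 mm above the table, form three level lanes; pins hang by the head in 24 mm slots. Origin on the table below the middle of the stop's face; +x runs along the bars away from the stop to the open ends at x = 360 mm; lanes at y = -60, 0, +60 mm; z up.
- stop (a point): The rack's stop: upright steel flange across all three lanes, 225 mm wide, from 125 to 180 mm above the table. This point is the middle of its face at bar-top height (rack x = 0, y = 0, z = 150 mm). Nothing else of the rack stands above the bars. In a closed-up row the pin axes are at rack x = 25, 75 and 125 mm.
- open_end (a point): Open ends of the bars, whose rack is 226 mm wide over its legs; pins have 2 mm side play each way in their slots. The point: bar-top height, middle lane (rack x = 360, y = 0, z = 150 mm). Nothing holds pins back here.
- pin_a1: First hanging pin (nearest the stop) of the lane at rack y = -60 mm, 0 to 12 mm short of the stop. Galvanised pin, head 50 mm across, 17 high (upright side 3 to 11 mm above its underside, domed top), black 20 mm shank, 34 mm foot 130 mm below the head, 0.34 kg. Slides along its lane with 1 to 3 N a pin. Origin: axis at the underside of the head, z up
- pin_b1: Second hanging pin of the lane at rack y = -60 mm, starting at rack x = 88 to 107 mm. Same kind and origin as the first pin.
- pin_c1: Last hanging pin (nearest the open end) of one of the three lanes; which lane varies (see its y in the rack's frame). Starts at rack x = 165 to 265 mm. Same kind and origin as the first pin.
- pin_a2: First hanging pin (nearest the stop) of the lane at rack y = 0 mm, 0 to 12 mm short of the stop. Galvanised pin, head 50 mm across, 17 high (upright side 3 to 11 mm above its underside, domed top), black 20 mm shank, 34 mm foot 130 mm below the head, 0.34 kg. Slides along its lane with 1 to 3 N a pin. Origin: axis at the underside of the head, z up
- pin_b2: Second hanging pin of the lane at rack y = 0 mm, starting at rack x = 88 to 107 mm. Same kind and origin as the first pin.
- pin_c2: Last hanging pin (nearest the open end) of one of the three lanes; which lane varies (see its y in the rack's frame). Starts at rack x = 165 to 265 mm. Same kind and origin as the first pin.
- pin_a3: First hanging pin (nearest the stop) of the lane at rack y = 60 mm, 0 to 12 mm short of the stop. Galvanised pin, head 50 mm across, 17 high (upright side 3 to 11 mm above its underside, domed top), black 20 mm shank, 34 mm foot 130 mm below the head, 0.34 kg. Slides along its lane with 1 to 3 N a pin. Origin: axis at the underside of the head, z up
- pin_b3: Second hanging pin of the lane at rack y = 60 mm, starting at rack x = 88 to 107 mm. Same kind and origin as the first pin.
- pin_c3: Last hanging pin (nearest the open end) of one of the three lanes; which lane varies (see its y in the rack's frame). Starts at rack x = 165 to 265 mm. Same kind and origin as the first pin.
- spare1: Same kind of pin, not hung yet: standing on its flared foot on the table beyond the open ends of the bars (40 mm or more from them), 147 mm high. Origin on its axis at the underside of the head, 130 mm above the table. Leave it standing
- spare2: Same kind of pin, not hung yet: standing on its flared foot on the table beyond the open ends of the bars (40 mm or more from them), 147 mm high. Origin on its axis at the underside of the head, 130 mm above the table. Leave it standing
- bottle: Clear plastic bottle with white cap, 64 mm diameter, 190 mm high, on the table to the left of the rack. Origin at the centre of its base. Leave alone
- tin: Closed metal tin, 80 mm diameter, 90 mm high, on the table to the right of the rack. Origin at the centre of its base. Leave alone
- brush: Brush lying flat on the table, to the right of the rack. Leave alone
Not all that is in view belongs to the job. Leave any blue or brown look-alike of the pin_c1 alone. What is shaped like the pin_c3 but pink is not meant.

How it is judged:
By the outcome, as a careful person would: the job done as asked, in the order asked, and still so for the second after the job is handed in, with the robot touching nothing.
It also fails if it takes over 51 s, if anything falls off the work surface, if the arm or the gripper's body presses on something with over 40 N, if the wrist force passes 120 N, or if a joint passes its speed limit or range.

ROBOT

A 6-joint arm with a two-finger parallel gripper is mounted at the origin on the work surface. World frame = base frame: x ahead of the robot, y to its left, z up, the work surface at z = 0. Lengths are in mm, angles in rad, forces in N, time in s.
With the tool pointing down it reaches from about 350 to 875 mm from the base axis. Payload 15.5 kg.
Tool frame: the origin (TCP) lies midway between the tips of the shut fingers; the grasp point (between the pads) lies 19 mm behind it; z points along the fingers, y is the line along which they close (so a half turn about z gives the same grasp; the last joint's range is limited). The gripper opens to 85 mm and grips with 20 to 120 N. Pads are 22 mm wide; open, the fingers measure 114 mm over their backs; the gripper's body (76 mm by 85 mm) begins 54 mm behind the grasp point. The pads swing forward as they close: fully open they stand 13 mm farther back than shut.
Start: joints at [1.052, 0.494, 1.345, -0, 1.302, -0.096], TCP at [257.013, 569.711, 211.277] pointing down, gripper open.
Joint ranges: [-2.91, 2.91], [-0.82, 2.16], [0.22, 2.67], [-1.22, 4.37], [0.12, 2.79], [-3.08, 3.08]. Speed limits (rad/s): [1.89, 1.89, 2.57, 3.01, 3.01, 3.01].

INTERFACE

Orientations are given as a rotation vector (axis times angle).
In Python, from station import * gives the robot as it stands. The module is installed in compiled form; this text tells all that it offers.
- The arm moves only by the shell command python3 -m crank 'ROWS' [FORCE]. ROWS is JSON, a list that holds one entry, the list of rows, each a list of 7 numbers: the shift along the world's x, y, z in mm, then the turn, a rotation vector about the world's x, y, z in rad, then the finger opening in mm, from 0 to 85.4. In form: [[[tx, ty, tz, rx, ry, rz, claw], ...]]. A call has 1 to 10 rows; each row is the pose to reach, as a shift and turn from the pose commanded when the call began; what a row does not reach only later rows make up. A row lasts 1/12 s, in which the tool goes at most 41.7 mm and 7.16 degrees, less where a joint would pass 70% of its speed; a pose out of reach is approached as far as the arm can. A call with a gripper value outside its range is refused whole. The fingers move at their own pace and stop on an object; FORCE is the grip in N (left out, the last holds). Time passes only in rows, so rows that repeat a pose let the fingers close. It gives the time, the measured TCP pose, the force, the opening and the grip force at its end, in the units of the state.
- get_state(): the state, without advancing time (a new reading comes with each control period).
- get_image(name): name is "side" or "top" or "wrist"; returns (picture, depth): 480x640x3 uint8, blue, green, red; 480x640 float32, mm along the optical axis (not along the pixel's ray), 0 where there is no reading.
- camera_model(name): a dict with "K" (3x3 intrinsics, pixels), "extrinsics" (4x4, takes a point from world to camera coordinates); the wrist camera has in their place "hand_eye" (4x4, takes a point from camera to tool coordinates, whose origin is the TCP and whose axes are the flange's). Camera axes: x right, y down, z forward; pixel columns grow to the right and rows downward; lengths in mm; the calibration is good to about 2 mm. A picture is of the moment at which its call begins: read the wrist's pose just before it. camera_model takes no time and is no camera call.
- finish_job(): hands the job in; it is judged then, once.
The state is a dict: "time_s": time; "qpos": joint angles; "joint_velocities": joint speeds; "effort": joint torques, N m; "ee_pos": TCP position; "tool_rot": TCP orientation; "contact_force": force on the tool from outside, world axes, zero at the start; "ft_torque": the same for the moment, N m; "opening": finger opening in mm; "finger_force": force on a finger pad.
Only numpy, scipy, OpenCV 4.12 (cv2) and the standard library are available. Lean on these libraries where they do the work, as an engineer would, in place of code of your own. Each camera call takes 0.05 s, during which the arm holds its last target. There are 200 camera calls.

## Working session

There is one attempt and no reset: what is moved stays moved. The work goes in short steps, Python scripts to look and compute and a shell command to move; the robot and the scene stay as the last step left them, time stands still between calls to the robot, and variables do not carry over. Pictures are saved under pics/ and viewed, at most 10 in all, crops included, and the job is handed in when it is done.

```bash
mkdir -p pics
cat > h.py <<'E'
from station import *
import numpy as np, cv2
def shot(n,f):
    p,d=get_image(n); cv2.imwrite('pics/%s.png'%f,p); np.save('pics/%s.npy'%f,d); return p,d
def w(n,u,v,d,ee=None):
    m=camera_model(n);K=np.array(m['K']);c=np.linalg.inv(K)@[u,v,1]*d
    return (np.linalg.inv(np.array(m['extrinsics']))@np.r_[c,1])[:3]
E
python3 - <<'E'
from h import *
shot('top','top0');shot('side','side0');s=get_state();print(s['time_s'],s['ee_pos'],s['tool_rot'],s['contact_force'])
print(camera_model('top'))
E
```

```text
0.1 [256.85137442 569.39641101 210.74573218] [-6.60676469e-01 -3.07103470e+00  1.69006248e-03] [-0.22277119 -1.31462478 -0.27021765]
{'K': array([[554.57863054,   0.        , 316.98739767],
       [  0.        , 554.57863054, 244.15841096],
       [  0.        ,   0.        ,   1.        ]]), 'extrinsics': array([[-1.12759220e-02, -9.99753388e-01,  1.91315642e-02,
        -1.78980817e+01],
       [-9.80258634e-01,  7.27499162e-03, -1.97585640e-01,
         5.80121512e+02],
       [ 1.97397731e-01, -2.09818413e-02, -9.80098923e-01,
         1.23298145e+03],
       [ 0.00000000e+00,  0.00000000e+00,  0.00000000e+00,
         1.00000000e+00]])}
```

View pics/top0.png

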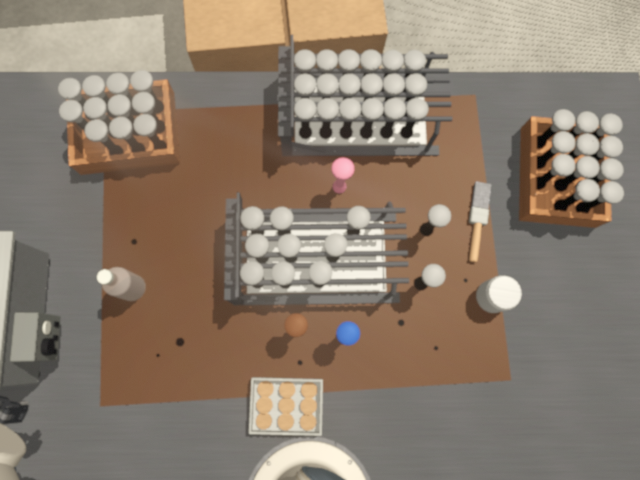

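View pics/side0.png

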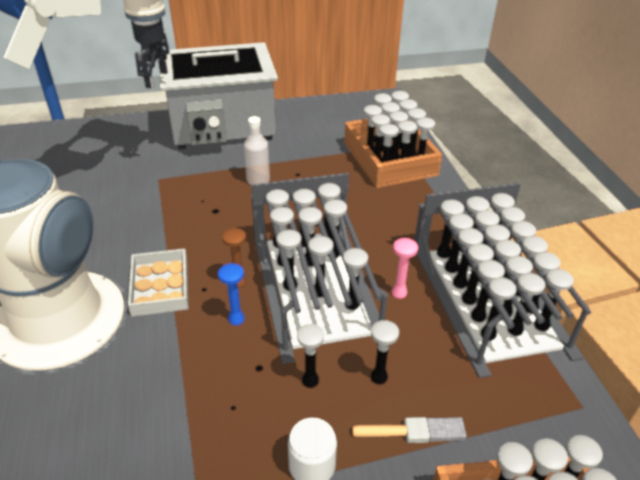

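The top view shows the near rack with its stop at left (u≈235, v 200–300) and the bars running right. There are nine grey-headed hanging pins: (252,217), (282,217), (358,217); (257,245), (289,245), (336,245); (252,272), (283,272), (320,272). The spares stand at (439,215) and (433,275). The pink (343,168), brown (296,324) and blue (348,333) look-alikes stand outside the rack, and the full rack behind is not meant. Next I measure the heads and confirm in a crop.

Run:
```python
from h import *
p=cv2.imread('pics/top0.png');d=np.load('pics/top0.npy')
m=camera_model('top');K=m['K'];Ti=np.linalg.inv(m['extrinsics'])
v,u=np.mgrid[:480,:640];P=np.stack([(u-K[0,2])/K[0,0]*d,(v-K[1,2])/K[1,1]*d,d,np.ones_like(d)],-1)@Ti.T
np.save('pics/P.npy',P)
Z=P[...,2]
R=np.zeros(Z.shape,bool);R[140:350,80:470]=1
for lo,hi in ((157,185),(135,157)):
  mk=((Z>lo)&(Z<hi)&R).astype(np.uint8)
  n,l,st,c=cv2.connectedComponentsWithStats(mk)
  for i in range(1,n):
    if st[i,4]>60:
      q=P[l==i][:,:3];print(lo,c[i].round(),st[i,4],q.min(0).round(),q.max(0).round(),q.mean(0).round(1),np.median(q[:,2]).round())
# heads by brightness
g=p.min(-1); 
cv2.imwrite('pics/crop.png',cv2.resize(p[185:315,215:455],None,fx=3.3,fy=3.3,interpolation=cv2.INTER_CUBIC))
```

```text
157 [246. 247.] 1280 [445.  94. 157.] [669. 152. 185.] [554.1 128.3 169.3] 167.0
157 [281. 218.] 421 [592.  32. 157.] [642.  80. 172.] [616.1  56.1 165.3] 165.0
157 [358. 217.] 409 [ 593. -134.  157.] [641. -85. 173.] [ 616.5 -109.4  165.8] 166.0
157 [335. 245.] 420 [533. -83. 157.] [583. -36. 172.] [557.2 -59.1 165.6] 165.0
157 [256. 245.] 427 [533.  85. 157.] [582. 133. 172.] [556.6 108.2 165.4] 166.0
157 [288. 245.] 424 [532.  17. 158.] [582.  64. 173.] [556.3  40.3 165.5] 166.0
157 [320. 272.] 430 [473. -50. 159.] [523.  -1. 174.] [497.7 -26.  165.6] 166.0
157 [282. 273.] 433 [474.  30. 158.] [521.  77. 173.] [496.7  53.1 165.7] 166.0
135 [342. 169.] 390 [ 710. -104.  135.] [760. -55. 152.] [733.3 -79.1 145.3] 146.0
135 [385. 210.] 225 [ 630. -214.  135.] [ 652. -128.  156.] [ 636.9 -171.8  148.5] 149.0
135 [439. 216.] 401 [ 601. -315.  135.] [ 650. -265.  153.] [ 624.1 -289.5  145.5] 146.0
135 [266. 211.] 63 [629.  74. 143.] [642. 105. 155.] [636.   89.1 148.9] 149.0
135 [319. 211.] 300 [630. -97. 141.] [643.  41. 156.] [635.5 -26.4 149.3] 149.0
135 [314. 231.] 862 [ 511. -214. 
[... 663 characters left out ...]
 39. 155.] [515.9  14.9 148.9] 149.0
135 [367. 264.] 437 [ 511. -215.  142.] [523. -42. 156.] [ 516.4 -129.   149.3] 149.0
135 [433. 275.] 425 [ 468. -295.  135.] [ 518. -246.  153.] [ 492.  -269.3  145.3] 146.0
135 [115. 281.] 173 [468. 396. 135.] [509. 432. 157.] [485.4 409.4 142.1] 141.0
135 [258. 283.] 163 [461.  61. 135.] [493. 145. 157.] [477.9 104.1 148.7] 149.0
135 [302. 282.] 124 [474. -22. 144.] [487.  43. 156.] [479.2  11.7 149.7] 150.0
135 [368. 281.] 483 [ 464. -215.  136.] [487. -27. 157.] [ 480.  -129.7  148.9] 149.0
135 [295. 325.] 433 [366.   4. 138.] [413.  50. 153.] [389.1  26.6 145.6] 146.0
135 [347. 333.] 444 [ 347. -108.  136.] [395. -59. 154.] [370.7 -82.8 145.6] 146.0
```

View pics/crop.png

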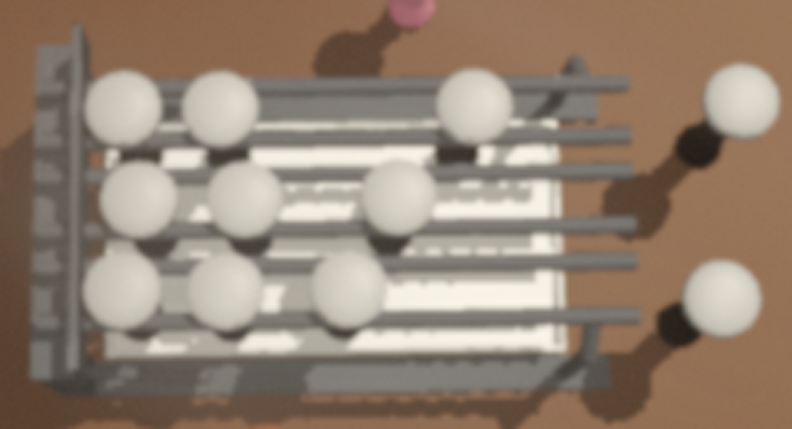

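The crop confirms it: nine grey black-dipped pins hang in the near rack (stop at left), and the spares stand clear of the bar ends at crop (740,100) and (722,298). The bars run almost exactly along -Y. Lane X values are about 498, 557.5 and 616.5 at bar height 149–150. The stop face is at Y≈145, so the last heads should end at Y≈20.

Plan: shut the fingers, turn the tool x axis along Y, and push each row with the tips at z≈154.

```bash
python3 -m crank '[[[40,-80,25,0,0,-0.12,0],[200,-409,30,0,0,-1.147,0],[200,-409,30,0,0,-1.147,0],[200,-409,30,0,0,-1.147,0],[200,-409,30,0,0,-1.147,0],[200,-409,30,0,0,-1.147,0],[200,-409,30,0,0,-1.147,0],[200,-409,30,0,0,-1.147,0],[200,-409,30,0,0,-1.147,0],[200,-409,30,0,0,-1.147,0]]]' 60; python3 -c "
from h import *
s=get_state();print(s['time_s'],s['ee_pos'],s['tool_rot'],s['qpos'])"
```

```text
time_s: 0.93
ee_pos: [439.5, 195.2, 239.5]
tool_rot: [-2.23, -2.212, 0.0]
contact_force: [0.7, 0.8, 0.1]
opening: -0.4
finger_force: 0.0
0.9333 [439.50522606 195.15924544 239.47798327] [-2.23038031e+00 -2.21229404e+00  2.47831482e-04] [2.93607032e-01 2.60244566e-01 1.64802472e+00 3.53473629e-05
 1.23351966e+00 3.01737352e-01]
```

```bash
python3 -m crank '[[[177,-360,0,0,0,0,0],[177,-360,0,0,0,0,0],[177,-360,0,0,0,0,0],[177,-360,0,0,0,0,0],[177,-360,0,0,0,0,0],[177,-360,0,0,0,0,0],[177,-360,0,0,0,0,0],[177,-360,0,0,0,0,0],[177,-360,0,0,0,0,0],[177,-360,0,0,0,0,0]]]'; python3 -m crank '[[[0,0,0,0,0,0,0],[0,0,0,0,0,0,0]]]'
```

```text
time_s: 1.77
ee_pos: [617.2, -166.6, 238.9]
tool_rot: [2.223, 2.219, -0.001]
contact_force: [-0.1, 0.9, 0.6]
opening: 0.0
finger_force: 0.0
time_s: 1.93
ee_pos: [616.2, -164.1, 238.6]
tool_rot: [-2.223, -2.218, 0.001]
contact_force: [-0.1, 0.6, -0.2]
opening: 0.5
finger_force: 0.0
```

```bash
python3 -m crank '[[[0,-3,-30,0,0,0,0],[0,-3,-60,0,0,0,0],[0,-3,-75,0,0,0,0],[0,-3,-84,0,0,0,0],[0,-3,-84,0,0,0,0],[0,-3,-84,0,0,0,0]]]'
python3 - <<'E'
from h import *
shot('wrist','w1')
E
```

```text
time_s: 2.43
ee_pos: [616.3, -165.3, 156.0]
tool_rot: [2.221, 2.222, 0.0]
contact_force: [0.7, -0.1, 0.3]
opening: 0.2
finger_force: 0.0
```

View pics/w1.png

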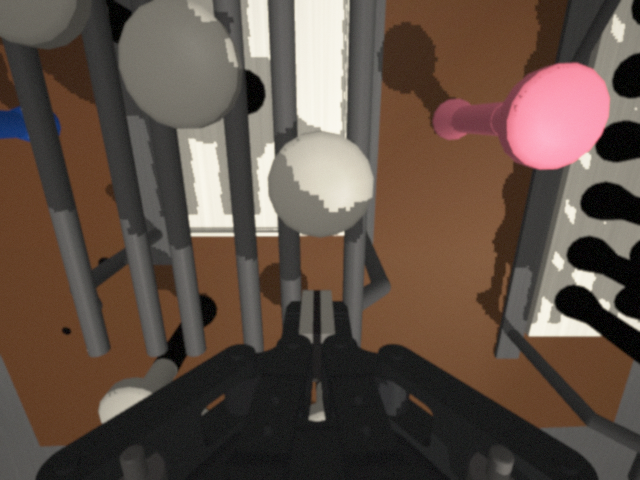

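The wrist view shows the shut tips at (318,300), centred in the lane just above the bars, with the c-pin head at (320,185) straight ahead. I'll push now, slowing before the heads meet.

```bash
python3 -m crank '[[[0,6,-1,0,0,0,0],[0,12,-1,0,0,0,0],[0,18,-1,0,0,0,0],[0,24,-1,0,0,0,0],[0,32,-1,0,0,0,0],[0,40,-1,0,0,0,0],[0,48,-1,0,0,0,0],[0,56,-1,0,0,0,0],[0,64,-1,0,0,0,0],[0,72,-1,0,0,0,0]]]'; python3 -m crank '[[[0,8,0,0,0,0,0],[0,16,0,0,0,0,0],[0,24,0,0,0,0,0],[0,32,0,0,0,0,0],[0,38,0,0,0,0,0],[0,43,0,0,0,0,0],[0,47,0,0,0,0,0],[0,50,0,0,0,0,0],[0,53,0,0,0,0,0],[0,56,0,0,0,0,0]]]'
```

```text
time_s: 3.32
ee_pos: [616.2, -92.9, 154.4]
tool_rot: [-2.221, -2.222, -0.0]
contact_force: [0.8, -0.2, -0.5]
opening: -0.0
finger_force: 0.0
time_s: 4.15
ee_pos: [616.3, -37.8, 154.4]
tool_rot: [2.222, 2.221, -0.0]
contact_force: [0.5, -0.3, 0.2]
opening: -0.3
finger_force: 0.0
```

```bash
python3 -m crank '[[[0,2,0,0,0,0,0],[0,4,0,0,0,0,0],[0,6,0,0,0,0,0],[0,8,0,0,0,0,0],[0,10,0,0,0,0,0],[0,12,0,0,0,0,0]]]'
python3 - <<'E'
from h import *
shot('wrist','w2')
E
```

```text
time_s: 4.65
ee_pos: [616.2, -25.7, 154.4]
tool_rot: [-2.221, -2.221, 0.0]
contact_force: [0.6, -0.7, -0.4]
opening: -0.1
finger_force: 0.0
```

View pics/w2.png

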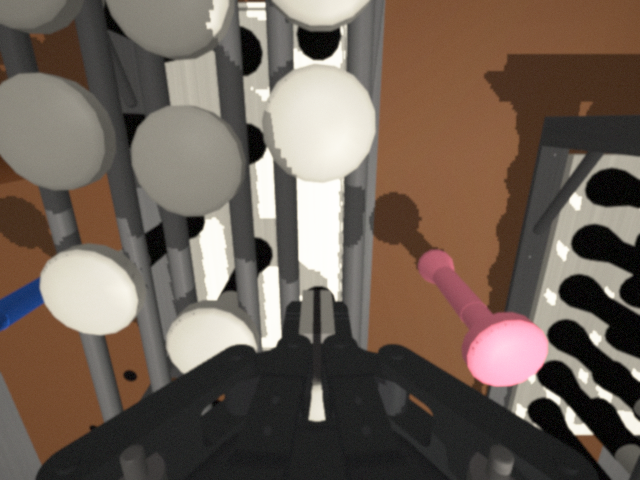

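The wrist view shows lane 3's b head at (320,123), but the c head isn't visible in front of the tips, and no push force was felt. I'll check the top view.

Run:
```python
from h import *
p,d=shot('top','t2')
cv2.imwrite('pics/t2c.png',cv2.resize(p[130:330,200:460],None,fx=3,fy=3,interpolation=cv2.INTER_CUBIC))
```

```text
(no output)
```

View pics/t2c.png

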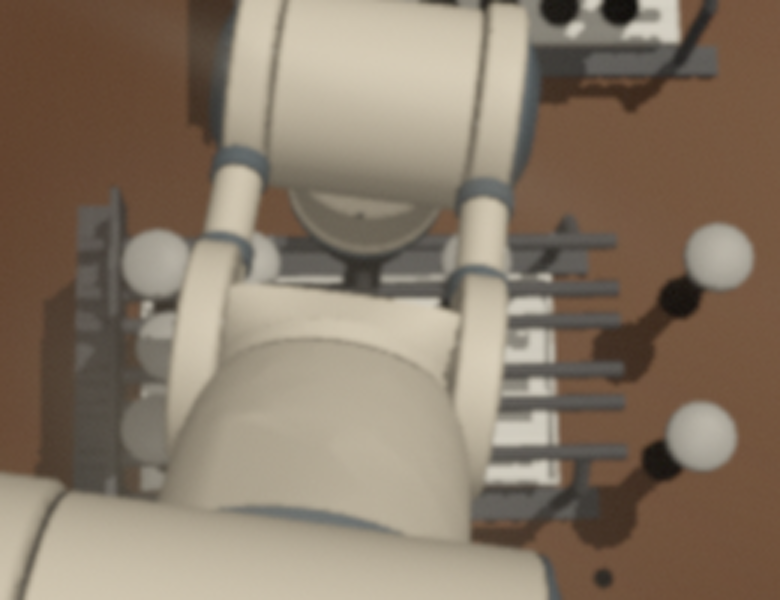

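Run:
```python
from h import *
from scipy.spatial.transform import Rotation as Ro
m=camera_model('wrist');K=np.array(m['K']);H=np.array(m['hand_eye']);print(K[0,0],H.round(3))
def proj(P,ee,rv):
    T=np.eye(4);T[:3,:3]=Ro.from_rotvec(rv).as_matrix();T[:3,3]=ee
    c=np.linalg.inv(T@H)@np.r_[P,1];q=K@c[:3];return (q[:2]/q[2]).round(),c[2].round()
r1=[2.221,2.222,0]
print('TCP',proj([616,-165,156],[616.3,-165.3,156],r1))
print('c3',proj([616,-109,162],[616.3,-165.3,156],r1), 'c2',proj([557,-59,162],[616.3,-165.3,156],r1))
print('w2 b3',proj([616,56,162],[616.2,-25.7,154.4],r1),'c2',proj([557,-59,162],[616.2,-25.7,154.4],r1))
for f,pts in (('w1',[(318,297),(320,185),(180,62)]),('w2',[(318,297),(320,123)])):
    d=np.load('pics/%s.npy'%f)
    print([ (p,d[p[1],p[0]]) for p in pts])
p,d=shot('side','s2')
m=camera_model('side')
for P in ([616,-109,165],[616,-26,154]):
    c=np.array(m['extrinsics'])@np.r_[P,1];q=np.array(m['K'])@c[:3];print((q/q[2]).round())
cv2.imwrite('pics/s2c.png',cv2.resize(p[130:380,200:440],None,fx=2.4,fy=2.4,interpolation=cv2.INTER_CUBIC))
```

```text
336.8614068911539 [[ 0.00000e+00 -9.45000e-01 -3.28000e-01  8.52470e+01]
 [ 1.00000e+00  0.00000e+00 -1.00000e-03 -4.53000e-01]
 [ 1.00000e-03 -3.28000e-01  9.45000e-01 -1.63103e+02]
 [ 0.00000e+00  0.00000e+00  0.00000e+00  1.00000e+00]]
TCP (array([317., 287.]), np.float64(182.0))
c3 (array([317., 186.]), np.float64(158.0)) c2 (array([177.,  67.]), np.float64(142.0))
w2 b3 (array([318., 129.]), np.float64(148.0)) c2 (array([210., 348.]), np.float64(186.0))
[((318, 297), np.float32(149.2787)), ((320, 185), np.float32(152.29347)), ((180, 62), np.float32(136.57542))]
[((318, 297), np.float32(149.09047)), ((320, 123), np.float32(142.58255))]
[355. 255.   1.]
[345. 233.   1.]
```

View pics/s2c.png

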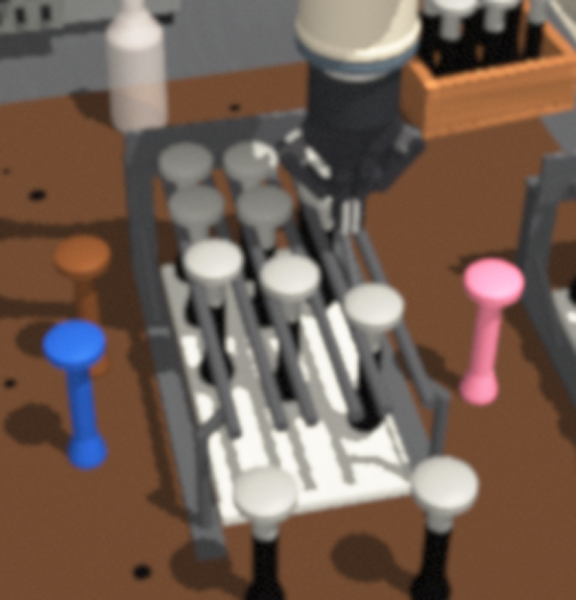

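Run:
```python
from h import *
m=camera_model('wrist');K=np.array(m['K']);H=np.array(m['hand_eye'])
d=np.load('pics/w2.npy')
for u in (308,318,330):
  for v in range(276,345,6):
    c=np.linalg.inv(K)@[u,v,1]*d[v,u];q=(H@np.r_[c,1])[:3];print(u,v,q.round(1))
```

```text
308 276 [-66.2  -9.5 151.4]
308 282 [-72.8  -9.6 151. ]
308 288 [-79.7  -9.6 150.8]
308 294 [ 11.8  -4.4 -29.1]
308 300 [ 11.2  -4.3 -33.2]
308 306 [ 11.7  -4.1 -39.2]
308 312 [ 11.9  -4.  -44.1]
308 318 [ 11.1  -3.9 -47.3]
308 324 [ 11.6  -3.8 -52.2]
308 330 [ 11.3  -3.7 -55.6]
308 336 [ 10.2  -3.7 -57.8]
308 342 [ 12.4  -3.5 -64.4]
318 276 [-66.1   0.8 151.2]
318 282 [-72.7   0.8 150.8]
318 288 [-67.    0.7 126.8]
318 294 [ 11.4   0.1 -28.3]
318 300 [ 11.8   0.1 -34.3]
318 306 [ 11.8   0.  -39.4]
318 312 [ 11.4   0.  -43.3]
318 318 [ 11.3   0.  -47.7]
318 324 [ 11.2   0.  -51.6]
318 330 [ 11.7  -0.  -56.2]
318 336 [ 10.5  -0.  -58.2]
318 342 [  7.3  -0.  -57.5]
330 276 [-65.6  13.1 150.2]
330 282 [-72.2  13.1 149.8]
330 288 [-80.   13.3 151.4]
330 294 [ 11.5   5.5 -28.4]
330 300 [ 11.5   5.3 -33.8]
330 306 [ 11.5   5.1 -38.8]
330 312 [ 11.4   4.9 -43.3]
330 318 [ 10.9   4.8 -47. ]
330 324 [ 10.8   4.7 -51. ]
330 330 [ 11.8   4.4 -56.4]
330 336 [ 13.6   4.2 -62.7]
330 342 [ 12.9   4.1 -65.1]
```

Run:
```python
from h import *
m=camera_model('side');K=m['K'];d=np.load('pics/s2.npy')
v,u=np.mgrid[:480,:640];P=np.stack([(u-K[0,2])/K[0,0]*d,(v-K[1,2])/K[1,1]*d,d,np.ones_like(d)],-1)@np.linalg.inv(m['extrinsics']).T
k=(abs(P[...,0]-616)<17)&(abs(P[...,1]+26)<22)&(P[...,2]>153)
q=P[k][:,:3]
for z in range(152,215,4):
    a=q[(q[:,2]>=z)&(q[:,2]<z+4)]
    if len(a): print(z,len(a),a.min(0).round(),a.max(0).round())
for z in (154,167,180):
    c=np.array(m['extrinsics'])@[616,-26,z,1];r=K@c[:3];print(z,(r/r[2]).round(1))
```

```text
176 8 [607. -35. 177.] [621. -29. 180.]
180 18 [602. -37. 180.] [625. -28. 184.]
184 18 [600. -37. 185.] [627. -18. 188.]
188 25 [599. -39. 188.] [627. -16. 192.]
192 19 [599. -38. 192.] [627. -16. 196.]
196 27 [599. -38. 196.] [626. -20. 200.]
200 25 [600. -37. 200.] [626. -19. 204.]
204 16 [600. -37. 204.] [626. -19. 207.]
208 21 [600. -39. 208.] [626. -21. 212.]
212 12 [602. -38. 212.] [625. -23. 215.]
154 [344.6 233.1   1. ]
167 [344.8 228.4   1. ]
180 [345.1 223.6   1. ]
```

Both depth cameras agree that the shut tips sit about 24 mm behind the stated TCP (tip at z≈178 with TCP at 154), so I passed over c3 and nothing moved. I'll go back behind c3 and descend to TCP z≈131.

```bash
python3 -m crank '[[[0,0,15,0,0,0,0],[0,-40,20,0,0,0,0],[0,-80,20,0,0,0,0],[0,-115,20,0,0,0,0],[0,-138,15,0,0,0,0],[0,-142,0,0,0,0,0],[0,-142,-12,0,0,0,0],[0,-142,-20,0,0,0,0],[0,-142,-22,0,0,0,0],[0,-142,-22,0,0,0,0]]]';python3 -m crank '[[[0,0,0,0,0,0,0],[0,0,0,0,0,0,0]]]'
python3 - <<'E'
from h import *
m=camera_model('side');K=m['K'];p,d=shot('side','s3')
v,u=np.mgrid[:480,:640];P=np.stack([(u-K[0,2])/K[0,0]*d,(v-K[1,2])/K[1,1]*d,d,np.ones_like(d)],-1)@np.linalg.inv(m['extrinsics']).T
k=(abs(P[...,0]-616)<17)&(abs(P[...,1]+167)<16)&(P[...,2]>143)
q=P[k][:,:3]
for z in range(142,180,3):
    a=q[(q[:,2]>=z)&(q[:,2]<z+3)]
    if len(a): print(z,len(a),a.min(0).round(),a.max(0).round())
E
```

```text
time_s: 5.63
ee_pos: [616.0, -167.5, 132.1]
tool_rot: [-2.22, -2.221, 0.001]
contact_force: [-0.0, -0.7, 0.3]
opening: 0.2
finger_force: 0.0
time_s: 5.8
ee_pos: [616.7, -167.6, 133.2]
tool_rot: [2.22, 2.221, 0.001]
contact_force: [-0.5, 0.7, 0.3]
opening: -0.1
finger_force: 0.0
142 5 [ 604. -179.  143.] [ 630. -158.  145.]
145 18 [ 599. -180.  145.] [ 633. -154.  148.]
148 25 [ 599. -183.  148.] [ 633. -153.  151.]
151 1 [ 632. -172.  151.] [ 632. -172.  151.]
154 4 [ 606. -178.  156.] [ 618. -170.  157.]
157 13 [ 603. -179.  157.] [ 619. -172.  160.]
160 11 [ 601. -179.  160.] [ 625. -164.  163.]
163 18 [ 601. -178.  163.] [ 626. -163.  166.]
166 16 [ 601. -177.  166.] [ 626. -165.  169.]
169 19 [ 600. -178.  169.] [ 626. -163.  172.]
172 16 [ 601. -179.  172.] [ 626. -162.  175.]
175 14 [ 600. -179.  175.] [ 626. -165.  178.]
178 20 [ 600. -178.  178.] [ 626. -162.  181.]
```

```bash
python3 -m crank '[[[0,0,-1.5,0,0,0,0],[0,4,-1.5,0,0,0,0],[0,8,-1.5,0,0,0,0],[0,12,-1.5,0,0,0,0],[0,16,-1.5,0,0,0,0],[0,20,-1.5,0,0,0,0],[0,24,-1.5,0,0,0,0],[0,29,-1.5,0,0,0,0],[0,34,-1.5,0,0,0,0],[0,40,-1.5,0,0,0,0]]]'
```

```text
time_s: 6.68
ee_pos: [616.3, -127.6, 131.0]
tool_rot: [2.221, 2.221, -0.0]
contact_force: [0.2, -2.6, 0.0]
opening: 0.0
finger_force: 1.3
```

```bash
python3 -m crank '[[[0,8,0,0,0,0,0],[0,16,0,0,0,0,0],[0,24,0,0,0,0,0],[0,32,0,0,0,0,0],[0,40,0,0,0,0,0],[0,48,0,0,0,0,0],[0,56,0,0,0,0,0],[0,64,0,0,0,0,0],[0,72,0,0,0,0,0],[0,80,0,0,0,0,0]]]'; python3 -m crank '[[[0,4,0,0,0,0,0],[0,8,0,0,0,0,0],[0,11,0,0,0,0,0],[0,14,0,0,0,0,0],[0,17,0,0,0,0,0],[0,20,0,0,0,0,0],[0,22,0,0,0,0,0],[0,24,0,0,0,0,0],[0,26,0,0,0,0,0],[0,27,0,0,0,0,0]]]'
```

```text
time_s: 7.52
ee_pos: [616.2, -47.0, 130.9]
tool_rot: [-2.221, -2.221, 0.0]
contact_force: [1.3, -2.5, -0.7]
opening: -0.3
finger_force: 1.4
time_s: 8.35
ee_pos: [616.2, -20.7, 130.9]
tool_rot: [2.221, 2.221, -0.0]
contact_force: [0.8, -4.1, 0.2]
opening: 0.1
finger_force: 2.1
```

Two pins are now moving together (4 N). I'll continue in 1 mm steps and watch the force.

```bash
python3 -m crank '[[[0,1,0,0,0,0,0],[0,2,0,0,0,0,0],[0,3,0,0,0,0,0],[0,3,0,0,0,0,0]]]'; python3 -m crank '[[[0,1,0,0,0,0,0],[0,1.5,0,0,0,0,0],[0,1.5,0,0,0,0,0]]]'
```

```text
time_s: 8.68
ee_pos: [616.2, -17.7, 130.9]
tool_rot: [-2.221, -2.221, -0.0]
contact_force: [-0.5, -4.0, -0.2]
opening: -0.1
finger_force: 1.4
time_s: 8.93
ee_pos: [616.2, -16.3, 131.0]
tool_rot: [-2.221, -2.221, -0.0]
contact_force: [0.9, -2.8, -0.3]
opening: -0.2
finger_force: 1.6
```

```bash
python3 -m crank '[[[0,0.5,0,0,0,0,0],[0,1,0,0,0,0,0],[0,1,0,0,0,0,0]]]'; python3 -m crank '[[[0,0.5,0,0,0,0,0],[0,1,0,0,0,0,0],[0,1,0,0,0,0,0]]]'
```

```text
time_s: 9.18
ee_pos: [616.2, -15.5, 130.9]
tool_rot: [2.221, 2.221, -0.0]
contact_force: [0.2, -5.8, -0.7]
opening: 0.1
finger_force: 2.6
time_s: 9.43
ee_pos: [616.3, -15.1, 131.0]
tool_rot: [2.221, 2.221, -0.001]
contact_force: [0.6, -9.2, -0.9]
opening: -0.1
finger_force: 5.0
```

```bash
python3 -m crank '[[[0,0.5,0,0,0,0,0],[0,1,0,0,0,0,0],[0,1,0,0,0,0,0],[0,1,0,0,0,0,0]]]'; python3 -m crank '[[[0,0.5,0,0,0,0,0],[0,1,0,0,0,0,0],[0,1,0,0,0,0,0],[0,1,0,0,0,0,0]]]'
```

```text
time_s: 9.77
ee_pos: [616.4, -14.9, 131.0]
tool_rot: [2.22, 2.22, -0.002]
contact_force: [-0.4, -16.6, -0.6]
opening: -0.3
finger_force: 8.0
time_s: 10.1
ee_pos: [616.5, -14.6, 131.0]
tool_rot: [2.22, 2.219, -0.003]
contact_force: [-1.1, -22.1, -1.0]
opening: 0.2
finger_force: 11.1
```

Lane 3 is closed: the row is stalled at 22 N against the stop. Backing off, then lane 2.

```bash
python3 -m crank '[[[0,-3,0,0,0,0,0],[0,-9,0,0,0,0,0],[0,-20,0,0,0,0,0],[0,-40,15,0,0,0,0],[0,-60,35,0,0,0,0],[-30,-85,40,0,0,0,0],[-59,-100,40,0,0,0,0],[-59,-100,25,0,0,0,0],[-59,-100,10,0,0,0,0],[-59,-100,0,0,0,0,0]]]'; python3 -m crank '[[[0,0,0,0,0,0,0],[0,0,0,0,0,0,0]]]'
```

```text
time_s: 10.93
ee_pos: [556.6, -113.0, 130.2]
tool_rot: [-2.222, -2.22, -0.0]
contact_force: [-0.4, -0.6, -0.0]
opening: 0.2
finger_force: 0.0
time_s: 11.1
ee_pos: [557.2, -112.3, 130.7]
tool_rot: [-2.221, -2.221, 0.001]
contact_force: [0.6, 0.8, 0.3]
opening: 0.1
finger_force: 0.0
```

```bash
python3 -m crank '[[[0,5,0,0,0,0,0],[0,10,0,0,0,0,0],[0,14,0,0,0,0,0],[0,18,0,0,0,0,0],[0,24,0,0,0,0,0],[0,31,0,0,0,0,0],[0,39,0,0,0,0,0],[0,47,0,0,0,0,0],[0,54,0,0,0,0,0],[0,60,0,0,0,0,0]]]'; python3 -m crank '[[[0,4,0,0,0,0,0],[0,8,0,0,0,0,0],[0,12,0,0,0,0,0],[0,16,0,0,0,0,0],[0,20,0,0,0,0,0],[0,23,0,0,0,0,0],[0,26,0,0,0,0,0],[0,28,0,0,0,0,0],[0,30,0,0,0,0,0],[0,32,0,0,0,0,0]]]'; python3 -m crank '[[[0,1,0,0,0,0,0],[0,2,0,0,0,0,0],[0,3,0,0,0,0,0],[0,3,0,0,0,0,0]]]'
```

```text
time_s: 11.93
ee_pos: [557.2, -51.4, 131.0]
tool_rot: [2.221, 2.222, 0.0]
contact_force: [-0.2, -3.5, 4.2]
opening: 0.0
finger_force: 1.9
time_s: 12.77
ee_pos: [557.3, -20.6, 131.0]
tool_rot: [2.221, 2.221, -0.001]
contact_force: [-0.6, -7.6, 3.4]
opening: 0.2
finger_force: 3.7
time_s: 13.1
ee_pos: [557.3, -17.5, 131.0]
tool_rot: [2.221, 2.221, -0.0]
contact_force: [0.3, -6.5, 3.1]
opening: -0.1
finger_force: 2.9
```

```bash
python3 -m crank '[[[0,0,0.7,0,0,0,0],[0,1,0.7,0,0,0,0],[0,1.5,0.7,0,0,0,0],[0,1.5,0.7,0,0,0,0]]]'; python3 -m crank '[[[0,0.5,0,0,0,0,0],[0,1,0,0,0,0,0],[0,1,0,0,0,0,0]]]'; python3 -m crank '[[[0,0.5,0,0,0,0,0],[0,1,0,0,0,0,0],[0,1,0,0,0,0,0]]]'
```

```text
time_s: 13.43
ee_pos: [557.0, -15.8, 131.4]
tool_rot: [-2.221, -2.221, 0.001]
contact_force: [0.9, -3.9, -1.5]
opening: 0.4
finger_force: 2.1
time_s: 13.68
ee_pos: [557.3, -15.4, 131.6]
tool_rot: [2.221, 2.221, -0.001]
contact_force: [-0.8, -9.6, -0.5]
opening: 0.1
finger_force: 5.0
time_s: 13.93
ee_pos: [557.4, -15.1, 131.7]
tool_rot: [2.22, 2.22, -0.002]
contact_force: [0.3, -16.5, -2.1]
opening: 0.1
finger_force: 8.3
```

```bash
python3 -m crank '[[[0,0.5,0,0,0,0,0],[0,1,0,0,0,0,0],[0,1,0,0,0,0,0]]]'; python3 -m crank '[[[0,-3,0,0,0,0,0],[0,-9,0,0,0,0,0],[0,-20,0,0,0,0,0],[0,-35,20,0,0,0,0],[-25,-50,40,0,0,0,0],[-59.5,-66,40,0,0,0,0],[-59.5,-66,30,0,0,0,0],[-59.5,-66,15,0,0,0,0],[-59.5,-66,1,0,0,0,0],[-59.5,-66,1,0,0,0,0]]]'
```

```text
time_s: 14.18
ee_pos: [557.6, -14.9, 131.7]
tool_rot: [2.219, 2.22, -0.003]
contact_force: [-0.3, -23.3, -1.5]
opening: -0.3
finger_force: 11.7
time_s: 15.02
ee_pos: [496.4, -79.0, 130.8]
tool_rot: [-2.22, -2.219, 0.002]
contact_force: [-1.0, 0.9, -0.6]
opening: 0.2
finger_force: 0.0
```

Lane 2 is closed (23 N stall). Now lane 1.

```bash
python3 -m crank '[[[0.5,0,0.3,0,0,0,0],[0.5,4,0.3,0,0,0,0],[0.5,8,0.3,0,0,0,0],[0.5,12,0.3,0,0,0,0],[0.5,16,0.3,0,0,0,0],[0.5,20,0.3,0,0,0,0],[0.5,25,0.3,0,0,0,0],[0.5,30,0.3,0,0,0,0],[0.5,35,0.3,0,0,0,0],[0.5,40,0.3,0,0,0,0]]]'; python3 -m crank '[[[0,4,0,0,0,0,0],[0,7,0,0,0,0,0],[0,10,0,0,0,0,0],[0,13,0,0,0,0,0],[0,16,0,0,0,0,0],[0,18,0,0,0,0,0],[0,19,0,0,0,0,0],[0,20,0,0,0,0,0]]]'
```

```text
time_s: 15.85
ee_pos: [498.6, -38.6, 133.2]
tool_rot: [2.221, 2.221, 0.0]
contact_force: [0.8, -5.7, 4.9]
opening: -0.2
finger_force: 2.8
time_s: 16.52
ee_pos: [498.6, -18.9, 133.2]
tool_rot: [2.22, 2.221, -0.0]
contact_force: [0.3, -8.1, 4.4]
opening: 0.3
finger_force: 4.1
```

```bash
python3 -m crank '[[[0,0,-1,0,0,0,0],[0,1,-1,0,0,0,0],[0,2,-1,0,0,0,0],[0,2,-1,0,0,0,0]]]'; python3 -m crank '[[[0,0.5,0,0,0,0,0],[0,1,0,0,0,0,0],[0,1,0,0,0,0,0]]]'; python3 -m crank '[[[0,0.5,0,0,0,0,0],[0,1,0,0,0,0,0],[0,1,0,0,0,0,0]]]'
```

```text
time_s: 16.85
ee_pos: [498.6, -17.0, 132.2]
tool_rot: [2.22, 2.221, -0.0]
contact_force: [0.3, -6.8, 5.0]
opening: -0.4
finger_force: 3.5
time_s: 17.1
ee_pos: [498.6, -16.2, 132.2]
tool_rot: [2.22, 2.221, -0.0]
contact_force: [0.9, -8.8, 4.5]
opening: 0.2
finger_force: 4.7
time_s: 17.35
ee_pos: [498.6, -15.7, 132.2]
tool_rot: [2.22, 2.22, -0.001]
contact_force: [-0.2, -14.9, 5.0]
opening: 0.0
finger_force: 7.4
```

```bash
python3 -m crank '[[[0,0.5,0,0,0,0,0],[0,1,0,0,0,0,0],[0,1.5,0,0,0,0,0],[0,1.5,0,0,0,0,0]]]'; python3 -m crank '[[[0,-3,0,0,0,0,0],[0,-9,0,0,0,0,0],[0,-20,0,0,0,0,0],[0,-35,20,0,0,0,0],[0,-55,45,0,0,0,0],[0,-70,80,0,0,0,0],[0,-70,110,0,0,0,0],[0,-70,110,0,0,0,0]]]'; python3 -m crank '[[[-120,230,20,0,0,0,0],[-120,230,20,0,0,0,0],[-120,230,20,0,0,0,0],[-120,230,20,0,0,0,0],[-120,230,20,0,0,0,0],[-120,230,20,0,0,0,0],[-120,230,20,0,0,0,0],[-120,230,20,0,0,0,0],[-120,300,20,0,0,0,0],[-120,300,20,0,0,0,0]]]'; python3 -m crank '[[[-80,200,0,0,0,0,0],[-80,200,0,0,0,0,0],[-80,200,0,0,0,0,0],[-80,200,0,0,0,0,0],[-80,200,0,0,0,0,0],[-80,200,0,0,0,0,0],[-80,200,0,0,0,0,0],[-80,200,0,0,0,0,0]]]'
python3 - <<'E'
from h import *
p,d=shot('top','t4')
m=camera_model('top');K=m['K'];v,u=np.mgrid[:480,:640]
P=np.stack([(u-K[0,2])/K[0,0]*d,(v-K[1,2])/K[1,1]*d,d,np.ones_like(d)],-1)@np.linalg.inv(m['extrinsics']).T
for X in (498,557,616):
    k=(abs(P[...,0]-X)<6)&(abs(P[...,1])<160)&(P[...,2]>158)
    y=np.sort(P[k][:,1]);print(X,y.min().round(),y.max().round(),'gaps',[(y[i].round(),y[i+1].round()) for i in np.where(np.diff(y)>4)[0]])
cv2.imwrite('pics/t4c.png',cv2.resize(p[185:315,215:455],None,fx=3.3,fy=3.3,interpolation=cv2.INTER_CUBIC))
E
```

```text
time_s: 17.68
ee_pos: [498.8, -15.2, 132.3]
tool_rot: [2.218, 2.22, -0.003]
contact_force: [-0.1, -25.0, 3.8]
opening: -0.2
finger_force: 12.9
time_s: 18.35
ee_pos: [500.5, -85.2, 247.2]
tool_rot: [2.218, 2.215, 0.006]
contact_force: [0.7, -0.7, 0.9]
opening: -0.1
finger_force: 0.0
time_s: 19.18
ee_pos: [379.0, 216.9, 262.0]
tool_rot: [2.225, 2.218, 0.001]
contact_force: [1.0, -1.3, -0.3]
opening: 0.1
finger_force: 0.0
time_s: 19.85
ee_pos: [298.9, 416.0, 261.4]
tool_rot: [2.221, 2.222, -0.002]
contact_force: [-1.0, -1.0, 0.0]
opening: -0.1
finger_force: 0.0
498 -4.0 151.0 gaps []
557 -4.0 149.0 gaps []
616 -2.0 150.0 gaps []
```

View pics/t4c.png

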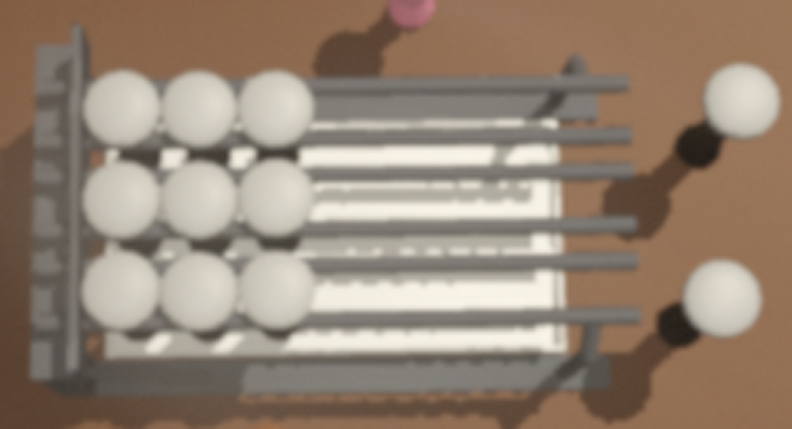

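All three rows are closed against the stop: the heads touch at crop u≈121, 198 and 276 in each lane, and the depth shows no gaps. The spares haven't moved and the arm is clear.

```bash
python3 -m crank '[[[0,0,0,0,0,0,0],[0,0,0,0,0,0,0],[0,0,0,0,0,0,0]]]' >/dev/null; python3 -c "
from station import *
print(finish_job())"
```

```text
the job is handed in; nothing more can be done
None
```

All three rows are pushed closed against the stop with no gaps in the final top view, the spare pins stand where they were, and the arm is clear; the job was handed in at about 20 s.

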